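# Dock the specimen board in its notches and turn the keeper over it

### The arm

A 6-joint arm with a two-finger parallel gripper is mounted at the origin on a cart in front of the work surface, level with it; the furniture and walls round the work are solid. World frame = base frame: x ahead of the robot, y to its left, z up, the work surface at z = 0. Lengths are in mm, angles in rad, forces in N, time in s.
With the tool pointing down it reaches from about 350 to 850 mm from the base axis. Payload 8.1 kg.
Tool frame: the origin (TCP) lies at the very end of the fingers, on their centre line; the grasp point (between the pads) lies 19 mm behind it; z points along the fingers, y is the line along which they close (so a half turn about z gives the same grasp; the last joint's range is limited). The gripper opens to 85 mm and grips with 20 to 120 N. Pads are 22 mm wide; open, the fingers measure 114 mm over their backs; the gripper's body (76 mm by 85 mm) begins 54 mm behind the grasp point. The pads swing forward as they close: fully open they stand 13 mm farther back than shut.
Start: joints at [1.089, 0.13, 1.488, -0, 1.523, -0.085], TCP at [231.861, 553.395, 231.292] pointing down, gripper open.
Joint ranges: [-2.96, 2.96], [-0.89, 2.26], [0.02, 2.5], [-1.34, 4.48], [0, 2.73], [-2.66, 2.66]. Speed limits (rad/s): [2.39, 2.39, 2.79, 3.14, 3.14, 3.14].

### API

Orientations are given as a rotation vector (axis times angle).
In Python, from workcell import ctrl, optics gives the robot as it stands. The module is installed in compiled form; this text tells all that it offers.
- The arm moves only by the tool move_arm, never from a script. Its argument "deltas" is a list that holds one entry, the list of rows, each a list of 7 numbers: the shift along the tool's x, y, z in cm, then the turn, a rotation vector about the tool's x, y, z in rad, then the opening, from -1 (shut) to 1 (fully open). In form: [[[tx, ty, tz, rx, ry, rz, hand], ...]]. A call has 1 to 10 rows; each row is the pose to reach, as a shift and turn from the pose commanded when the call began, along the tool's axes at that moment; what a row does not reach only later rows make up. A row lasts 1/8 s, in which the tool goes at most 62.5 mm and 10.7 degrees, less where a joint would pass 70% of its speed; a pose out of reach is approached as far as the arm can. A call with a gripper value outside its range is refused whole. The fingers move at their own pace and stop on an object; the grip force is fixed at half the most. Time passes only in rows, so rows that repeat a pose let the fingers close. It gives the time, the measured TCP pose, the force, the opening and the grip force at its end, in the units of the state.
- ctrl.get_obs(): the state, without advancing time (a new reading comes with each control period).
- optics.grab_frame(name): name is "scene" or "top" or "wrist"; returns a dict with "frame" (384x512x3 uint8, red, green, blue), "camera_matrix" (3x3 intrinsics, pixels), "k1" (the pictures are not rectified: a ray, as slopes to the right and down, at radius r is drawn at 1 + k1 r^2 times it, then the intrinsics apply), "pose" (4x4, takes a point from camera to world coordinates); the wrist camera has in their place "mount" (4x4, takes a point from camera to tool coordinates, whose origin is the TCP and whose axes are the flange's). Camera axes: x right, y down, z forward; pixel columns grow to the right and rows downward; lengths in mm; the calibration is good to about 2 mm. A picture is of the moment at which its call begins: read the wrist's pose just before it. There is no depth.
- ctrl.close_job(): hands the job in; it is judged then, once.
The state is a dict: "clock": time; "joints": joint angles; "qd": joint speeds; "tau": joint torques, N m; "position": TCP position; "ee_rot": TCP orientation; "ft_force": force on the tool from outside, world axes, zero at the start; "wrist_torque": the same for the moment, N m; "width": finger opening in mm; "finger_force": force on a finger pad.
Only numpy, scipy, OpenCV 4.12 (cv2) and the standard library are available. Lean on these libraries where they do the work, as an engineer would, in place of code of your own. Each camera call takes 0.05 s, during which the arm holds its last target. There are 200 camera calls.

### The job

With your fingertips, push the specimen board (it has an upright red lip at its rear end to push against) along the runners of the docking station until you feel its four feet drop into the locating notches, then push the red knob to swing the keeper right round until it stands square across the board's edge. Lift and tip nothing: the board stays on its runners and the three test bars stay lying in their nests. Leave the things around the station where they are.

Things in the scene. Friction and masses are not known exactly. Their poses are not given: they have to be found in the camera images.
- dock: Fixed docking station: grey ground plate 345 x 222 x 8 mm on the worktop, two runners with white tops between dark steel guide walls (tops 31 above the worktop), keeper on the side away from the robot. Origin on the worktop under the middle of the docked board; x: the way the board must slide (about to the robot's right), y across (about away from the robot), z up.
- home (a point): Where the board's origin lies when docked: station x = y = 0, 20 above the worktop. White runner tops are 18 above the worktop, from station x = -214 to +120; free between them from y = -40 to +40 (ground plate top at 8). Four notches 6 deep, 28 long: outer track at x = +72, inner at -72. A bracket with a brass sensor stands 18 mm past the docked board's front edge and does not locate it.
- board: Loose aluminium board on the runners, deck 190 (x) x 146 (y) x 10 mm, 0.65 to 0.9 kg; four black feet below, 20 long, 8 tall, drop into the notches only all together. Origin: centre of deck underside; axes as the station's. Starts at station x = -50 to -110, origin 26 above the worktop; docked: 20, within 4 mm of x = 0. Needs 4 to 8 N to slide; stops dead when the feet drop in.
- board_lip (a point): Middle of the outer face (looking to -x of the board) of the upright red push lip at the rear end of the board, 100 mm from the board's origin; lip 80 wide, 5 thick, from 13 mm below to 13 mm above this point (16 above the deck).
- keeper (a joint): Angle of the keeper, a steel bar turning level about an upright pivot. 0: along the runner, pointing to -x of the station, clear of the board; negative: farther out (to -0.7); grows anticlockwise from above as it swings in over the board's edge; 1.57: square across, at its stop. Starts at -0.5 to 0.15; stays where left; about 2 N at the knob. Passes 2 mm over a docked deck, but is blocked by one not dropped in.
- keeper_pivot (a point): On the keeper's pivot axis at the underside of the bar: station x = 20, y = 97, 32 above the worktop. The bar is 45 long from here, 14 wide, 8 thick (top 40 above the worktop).
- keeper_knob (a point): Half-way up the red upright knob on the bar, on its axis, 36 mm from the pivot axis, 52 above the worktop; knob diameter 16 (12 at the foot), from 40 to 64 above the worktop.
- test_bar_black: Loose black flat dog-bone test bar, 20 x 150 x 4 mm, lying in its nest on the board, between fences 4 mm high; origin at the centre of its underside, on the deck. To stay there.
- test_bar_steel: Loose steel flat dog-bone test bar, 20 x 150 x 4 mm, lying in its nest on the board, between fences 4 mm high; origin at the centre of its underside, on the deck. To stay there.
- test_bar_white: Loose white flat dog-bone test bar, 20 x 150 x 4 mm, lying in its nest on the board, between fences 4 mm high; origin at the centre of its underside, on the deck. To stay there.
- loose_weight_500: Bystander: brass-coloured 500 g standing calibration weight, diameter 38 and height 62 mm; origin at the centre of its underside. To be left alone.
- loose_weight_200: Bystander: brass-coloured 200 g calibration weight, diameter 29 and height 48 mm; origin at the centre of its underside. To be left alone.
- loose_weight_100: Bystander: bright metal 100 g calibration weight, diameter 23 and height 39 mm; origin at the centre of its underside. To be left alone.
- loose_caliper: Bystander: digital caliper lying flat, 66 x 236 x 14 mm; origin at the centre of its underside. To be left alone.
- loose_marker: Bystander: red and white marker pen lying flat beside the station, 17 x 135 x 16 mm; origin at the centre of its underside. To be left alone.
- loose_insert_a: Bystander: serrated steel jaw insert lying past the sensor end of the station, 22 x 60 x 11 mm; origin at the centre of its underside. To be left alone.
- loose_insert_b: Bystander: second serrated steel jaw insert beside the first, 22 x 60 x 11 mm; origin at the centre of its underside. To be left alone.
Mind the look-alikes: they are no part of the job. There is more than one size of the test_bar_black; the job needs the larger.

How it is judged:
By the outcome, as a careful person would: the job done as asked, in the order asked, and still so for the second after the job is handed in, with the robot touching nothing.
It also fails if it takes over 48 s, if anything falls off the work surface, if the arm or the gripper's body presses on something with over 40 N, if the wrist force passes 120 N, or if a joint passes its speed limit or range.

## Working session

There is one attempt and no reset: what is moved stays moved. The work goes in short steps, Python scripts to look and compute and a tool call to move; the robot and the scene stay as the last step left them, time stands still between calls to the robot, and variables do not carry over. Pictures are saved under pics/ and viewed, at most 10 in all, crops included, and the job is handed in when it is done.

Besides the shell and the picture viewer there is one more tool, called after ">>>" as name(argument=value, ...), one argument or row to a line, values as JSON. move_arm: Moves the arm, as the interface text tells. Its arguments: {"type":"object","properties":{"deltas":{"type":"array","items":{"type":"array","items":{"type":"array","items":{"type":"number"}}}}},"required":["deltas"]}

```bash
mkdir -p pics
cat > h.py <<'E'
import numpy as np, cv2
from workcell import ctrl, optics
from scipy.spatial.transform import Rotation as R
def grab(n,fn=None):
    o=ctrl.get_obs(); d=optics.grab_frame(n)
    if n=="wrist":
        T=np.eye(4); T[:3,:3]=R.from_rotvec(o["ee_rot"]).as_matrix(); T[:3,3]=o["position"]; d["pose"]=T@d["mount"]
    if fn: cv2.imwrite("pics/"+fn,d["frame"][:,:,::-1])
    return d
def pix2w(d,uv,z):
    K=np.array(d["camera_matrix"]);P=np.array(d["pose"]);k=d["k1"]
    out=[]
    for (u,v),zz in zip(uv,np.broadcast_to(z,len(uv))):
        s=np.array([(u-K[0,2])/K[0,0],(v-K[1,2])/K[1,1]]);q=s.copy()
        for _ in range(20): q=s/(1+k*(q@q))
        r=P[:3,:3]@np.array([q[0],q[1],1]);out.append(P[:3,3]+r*(zz-P[2,3])/r[2])
    return np.array(out)
def w2pix(d,X):
    K=np.array(d["camera_matrix"]);P=np.array(d["pose"]);k=d["k1"]
    c=(np.atleast_2d(X)-P[:3,3])@P[:3,:3]; q=c[:,:2]/c[:,2:]; q=q*(1+k*(q**2).sum(1,keepdims=True))
    return q@K[:2,:2].T+K[:2,2]
E
python3 - <<'E'
from h import *
import pickle
ds={n:grab(n,n+"1.png") for n in("scene","top")}
pickle.dump(ds,open("d1.pkl","wb"))
o=ctrl.get_obs();print(o)
for n in ds: print(n,ds[n]["pose"],ds[n]["camera_matrix"],ds[n]["k1"])
E
```

```text
{'clock': 0.1, 'joints': array([ 1.08862645e+00,  1.31124579e-01,  1.48919239e+00, -1.19148570e-05,
        1.52298479e+00, -8.53941396e-02]), 'qd': array([-0.00144681, -0.00269856, -0.00156015,  0.00032698,  0.00140468,
       -0.00069475]), 'tau': array([ 7.53635086e-04, -5.70948565e+01, -5.01944983e+01, -1.75602208e-04,
        8.14482453e-03,  7.14646058e-05]), 'position': array([231.61466397, 552.94932998, 230.31398006]), 'ee_rot': array([-6.19080431e-01, -3.07951335e+00,  2.58212543e-03]), 'ft_force': array([-0.29070294, -0.21072117,  0.56357076]), 'wrist_torque': array([ 0.01773682,  0.02617215, -0.01508999]), 'finger_force': 0.0, 'width': 85.36180991172544}
scene [[ 6.42069839e-01 -4.87204540e-01  5.91927409e-01 -1.87533132e+02]
 [-7.66435634e-01 -3.89831314e-01  5.10497763e-01 -5.09214599e+02]
 [-1.79649885e-02 -7.81449476e-01 -6.23709849e-01  7.72925819e+02]
 [ 0.00000000e+00  0.00000000e+00  0.00000000e+00  1.00000000e+00]] [[416.06758569   0.         253.95687971]
 [  0.         416.06758569 190.20476001]
 [  0.           0.           1.        ]] 0.0338198738775716
top [[-1.71196234e-02 -9.87156352e-01  1.58837194e-01  2.62769490e+02]
 [-9.99798686e-01  1.85639337e-02  7.61363245e-03  5.90448323e+01]
 [-1.04644888e-02 -1.58674876e-01 -9.87275432e-01  1.41980171e+03]
 [ 0.00000000e+00  0.00000000e+00  0.00000000e+00  1.00000000e+00]] [[472.63291136   0.         255.86527573]
 [  0.         472.63291136 188.36825284]
 [  0.           0.           1.        ]] -0.09696679949802356
```

View pics/top1.png

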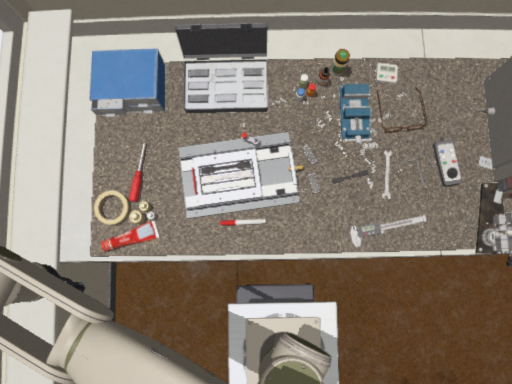

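View pics/scene1.png

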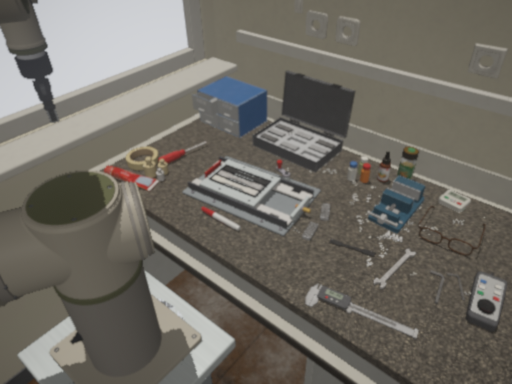

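The top view shows the station at about (240,175), with the red lip at (195,180), the red knob at (245,136) and the sensor at (299,168). The red things that could be mistaken for these are the marker (240,222), the screwdriver (136,185) and the caps (311,90). I'll check my choice in one close crop.

Run:
```python
import cv2
t=cv2.imread("pics/top1.png")[124:224,170:310]
cv2.imwrite("pics/c1.png",cv2.resize(t,None,fx=5.6,fy=5.6,interpolation=cv2.INTER_CUBIC))
```

```text
(no output)
```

View pics/c1.png

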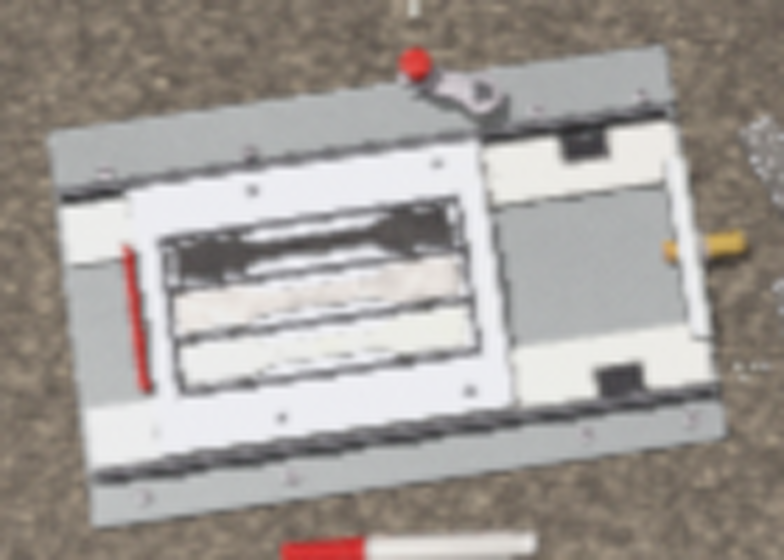

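Run:
```python
from h import *
import pickle
d=pickle.load(open("d1.pkl","rb"))["top"]
def f(p,z): 
    p=np.array(p,float); return pix2w(d,np.c_[170+(p[:,0]+.5)/5.6-.5,124+(p[:,1]+.5)/5.6-.5],z)
c=f([(48,133),(663,46),(725,436),(95,526)],8)[:,:2];print("plate",c.round(1))
print([np.linalg.norm(c[i]-c[(i+1)%4]).round(1) for i in range(4)])
ex=(c[1]-c[0])+(c[2]-c[3]);ey=(c[0]-c[3])+(c[1]-c[2])
th=np.arctan2(ex[1],ex[0]);th2=np.arctan2(ey[1],ey[0])-np.pi/2;print("th",th,th2)
w=f([(485,92),(585,143),(620,378),(416,65),(126,248),(148,392),(484,140),(515,405)],[40,18,18,64,49,49,36,36])[:,:2]
print(w.round(1))
a=(th+th2)/2;Rm=np.array([[np.cos(a),-np.sin(a)],[np.sin(a),np.cos(a)]])
o1=w[0]-Rm@[20,97];o2=w[1:3].mean(0)-Rm@[72,0];print("origins",o1,o2)
for o in (o1,o2,(o1+o2)/2):print(((w-o)@Rm).round(1).tolist(), ((c-o)@Rm).round(1).tolist())
```

```text
plate [[622.6 307.4]
 [665.  -32.3]
 [447.6 -59.5]
 [405.  279.9]]
[np.float64(342.3), np.float64(219.1), np.float64(342.0), np.float64(219.3)]
th -1.4463776070334076 -1.445803852982153
[[632.1  66.2]
 [608.3  12.4]
 [478.7  -3.3]
 [641.2 102.3]
 [548.5 257.9]
 [471.1 245.9]
 [606.6  67.2]
 [462.5  53.3]]
origins [533.36317356  73.94538223] [534.52425644  75.97297096]
[[20.0, 97.0], [70.4, 66.7], [69.9, -63.9], [-14.7, 110.5], [-180.6, 37.9], [-178.3, -40.4], [15.8, 71.8], [11.7, -72.9]] [[-220.5, 117.5], [121.8, 117.4], [121.7, -101.7], [-220.3, -101.7]]
[[21.9, 95.6], [72.3, 65.3], [71.7, -65.3], [-12.9, 109.1], [-178.7, 36.5], [-176.5, -41.8], [17.7, 70.4], [13.6, -74.3]] [[-218.7, 116.1], [123.6, 116.0], [123.6, -103.1], [-218.5, -103.1]]
[[20.9, 96.3], [71.3, 66.0], [70.8, -64.6], [-13.8, 109.8], [-179.7, 37.2], [-177.4, -41.1], [16.8, 71.1], [12.6, -73.6]] [[-219.6, 116.8], [122.7, 116.7], [122.6, -102.4], [-219.4, -102.4]]
```

The crop confirms the choice: lip at (137,320), knob at (416,65), pivot at (485,92), and the empty outer notches at (585,143) and (620,378). The board has about 80 mm to go and the keeper is at about -0.37 rad.

```bash
cat >> h.py <<'E'
O=np.array([534.,75.]);TH=-1.446
def st(x,y): c,s=np.cos(TH),np.sin(TH); return np.array([O[0]+c*x-s*y,O[1]+s*x+c*y])
def unst(p): c,s=np.cos(TH),np.sin(TH); d=np.array(p[:2])-O; return np.array([c*d[0]+s*d[1],-s*d[0]+c*d[1]])
def rot(phi): # tool down, tool -x pointing at station angle phi
    a=TH+phi+np.pi; x=np.array([np.cos(a),np.sin(a),0]);z=np.array([0,0,-1.]);return np.c_[x,np.cross(z,x),z]
def delta(P0,R0,P,Rt): # tool shift cm, rotvec
    return np.r_[R0.T@(np.array(P)-P0)/10,R.from_matrix(R0.T@Rt).as_rotvec()].round(3).tolist()
E
python3 - <<'E'
from h import *
o=ctrl.get_obs();R0=R.from_rotvec(o["ee_rot"]).as_matrix()
P=np.r_[st(-213,0),120];print(P,delta(o["position"],R0,P,rot(0)))
E
```

```text
[507.48732625 286.34350742 120.        ] [-35.748, -13.91, 11.05, -0.002, 0.001, 1.049]
```

>>> move_arm(
  deltas=[
    [[-35.7,-13.9,11.0,0,0,1.05,-1],[-35.7,-13.9,11.0,0,0,1.05,-1],[-35.7,-13.9,11.0,0,0,1.05,-1],[-35.7,-13.9,11.0,0,0,1.05,-1],[-35.7,-13.9,11.0,0,0,1.05,-1],[-35.7,-13.9,11.0,0,0,1.05,-1],[-35.7,-13.9,11.0,0,0,1.05,-1],[-35.7,-13.9,11.0,0,0,1.05,-1],[-35.7,-13.9,11.0,0,0,1.05,-1],[-35.7,-13.9,11.0,0,0,1.05,-1]],
  ],
)

```text
clock: 1.35
position: [506.8, 288.6, 121.9]
ee_rot: [2.077, 2.357, 0.001]
ft_force: [-0.1, 1.4, -0.3]
width: 0.3
finger_force: 0.0
```

Run:
```python
from h import *
d=grab("wrist","w1.png");o=ctrl.get_obs();print(o["clock"],o["position"],unst(o["position"]),o["ee_rot"],o["ft_force"],o["width"])
for q in [(-179,40,52),(-179,-40,52),(-179,0,39)]: print(q,w2pix(d,[*st(q[0],q[1]),q[2]]).round(0))
```

```text
1.4 [506.80141017 288.51377845 121.86210344] [-215.2387707    -0.41044235] [2.07691847e+00 2.35700375e+00 1.18148572e-03] [-0.49904875 -0.09276748  0.89186748] -0.4293533659774353
(-179, 40, 52) [[304. 241.]]
(-179, -40, 52) [[201. 241.]]
(-179, 0, 39) [[252. 234.]]
```

View pics/w1.png

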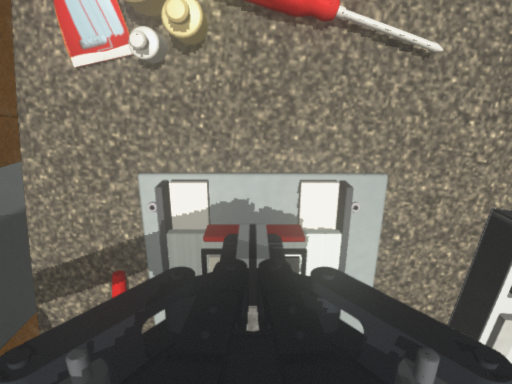

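The wrist view shows the red lip at columns 205–304, rows 226–241, centred on the fingers. This agrees with a lip at x = -179. I'll lower the fingertips behind it.

>>> move_arm(
  deltas=[
    [[0,0,5,0,0,0,-1],[0,0,9.3,0,0,0,-1],[0,0,9.3,0,0,0,-1],[0,0,9.3,0,0,0,-1],[-1,0,9.3,0,0,0,-1],[-1.5,0,9.3,0,0,0,-1],[-2,0,9.3,0,0,0,-1],[-2,0,9.3,0,0,0,-1]],
  ],
)

```text
clock: 2.4
position: [510.3, 267.0, 28.7]
ee_rot: [2.08, 2.354, 0.001]
ft_force: [0.5, -0.1, 0.2]
width: -0.1
finger_force: 0.0
```

>>> move_arm(
  deltas=[
    [[-0.3,0,0,0,0,0,-1],[-0.6,0,0,0,0,0,-1],[-0.9,0,0,0,0,0,-1],[-1.2,0,0,0,0,0,-1],[-1.5,0,0,0,0,0,-1],[-1.8,0,0,0,0,0,-1],[-2.1,0,0,0,0,0,-1]],
  ],
)

```text
clock: 3.28
position: [512.6, 247.6, 28.7]
ee_rot: [-2.079, -2.355, -0.003]
ft_force: [-0.8, 6.9, 2.3]
width: 0.1
finger_force: 3.0
```

```bash
python3 -c "
from h import *
o=ctrl.get_obs();print(o['clock'],o['position'],unst(o['position']),o['ft_force'],o['wrist_torque'])"
```

```text
3.275 [512.58076991 247.62947111  28.65951657] [-173.9530468     0.23499359] [-0.81073348  6.90812869  2.27265614] [ 0.89772624  0.13846119 -0.04087627]
```

>>> move_arm(
  deltas=[
    [[-0.4,0,0,0,0,0,-1],[-0.8,0,0,0,0,0,-1],[-1.2,0,0,0,0,0,-1],[-1.6,0,0,0,0,0,-1],[-2.0,0,0,0,0,0,-1],[-2.4,0,0,0,0,0,-1],[-2.8,0,0,0,0,0,-1],[-3.2,0,0,0,0,0,-1],[-3.6,0,0,0,0,0,-1],[-4.0,0,0,0,0,0,-1]],
  ],
)

```text
clock: 4.53
position: [517.5, 207.9, 28.6]
ee_rot: [-2.078, -2.355, -0.002]
ft_force: [-1.2, 5.3, 1.6]
width: -0.1
finger_force: 3.0
```

```bash
python3 -c "
from h import *
o=ctrl.get_obs();print(o['clock'],o['position'],unst(o['position']),o['ft_force'],o['wrist_torque'])"
```

```text
4.525 [517.53696887 207.90579685  28.63363242] [-133.92139078    0.20813751] [-1.24155419  5.30872607  1.57895097] [ 0.9243703   0.11710652 -0.01395537]
```

>>> move_arm(
  deltas=[
    [[-0.2,0,0,0,0,0,-1],[-0.4,0,0,0,0,0,-1],[-0.6,0,0,0,0,0,-1],[-0.8,0,0,0,0,0,-1],[-1.0,0,0,0,0,0,-1],[-1.2,0,0,0,0,0,-1],[-1.4,0,0,0,0,0,-1],[-1.6,0,0,0,0,0,-1]],
  ],
)

```text
clock: 5.52
position: [519.5, 192.0, 28.6]
ee_rot: [-2.079, -2.355, -0.002]
ft_force: [-1.9, 5.9, 0.4]
width: -0.1
finger_force: 2.8
```

>>> move_arm(
  deltas=[
    [[-0.1,0,0,0,0,0,-1],[-0.2,0,0,0,0,0,-1],[-0.3,0,0,0,0,0,-1]],
  ],
)

```text
clock: 5.9
position: [519.6, 188.6, 28.3]
ee_rot: [-2.079, -2.354, -0.001]
ft_force: [-0.2, 5.5, 1.2]
width: -0.1
finger_force: 2.7
```

>>> move_arm(
  deltas=[
    [[-0.1,0,0,0,0,0,-1],[-0.2,0,0,0,0,0,-1]],
  ],
)

```text
clock: 6.15
position: [519.9, 186.6, 28.3]
ee_rot: [-2.079, -2.354, -0.001]
ft_force: [-0.6, 4.8, 1.0]
width: 0.1
finger_force: 2.7
```

>>> move_arm(
  deltas=[
    [[-0.1,0,0,0,0,0,-1],[-0.2,0,0,0,0,0,-1]],
  ],
)

```text
clock: 6.4
position: [520.1, 184.6, 28.3]
ee_rot: [-2.079, -2.354, -0.001]
ft_force: [-0.6, 5.7, 0.5]
width: -0.5
finger_force: 2.7
```

>>> move_arm(
  deltas=[
    [[-0.1,0,0,0,0,0,-1],[-0.2,0,0,0,0,0,-1]],
  ],
)

```text
clock: 6.65
position: [520.3, 183.2, 28.3]
ee_rot: [-2.078, -2.354, -0.002]
ft_force: [-0.5, 10.5, 0.8]
width: -0.1
finger_force: 5.5
```

>>> move_arm(
  deltas=[
    [[-0.1,0,0,0,0,0,-1],[-0.2,0,0,0,0,0,-1]],
  ],
)

```text
clock: 6.9
position: [520.4, 183.1, 28.4]
ee_rot: [-2.077, -2.353, -0.006]
ft_force: [-1.8, 20.5, -2.0]
width: -0.1
finger_force: 10.2
```

The board stopped dead and the force jumped to 20 N. I'll back off, rise, and go to the knob's outer side.

>>> move_arm(
  deltas=[
    [[0.5,0,0,0,0,0,-1],[1.5,0,0,0,0,0,-1],[2.5,0,0,0,0,0,-1],[2.5,0,-5,0,0,0,-1],[2.5,0,-10,0,0,0,-1],[2.5,0,-10,0,0,0,-1]],
  ],
)

```text
clock: 7.65
position: [521.2, 206.3, 133.9]
ee_rot: [2.076, 2.351, 0.012]
ft_force: [0.2, -0.2, 0.5]
width: -0.1
finger_force: 0.0
```

Run:
```python
from h import *
o=ctrl.get_obs();R0=R.from_rotvec(o["ee_rot"]).as_matrix()
print(o["clock"],o["position"],unst(o["position"]),o["ft_force"])
P=np.r_[st(-2,139),130];print(P,delta(o["position"],R0,P,rot(-1.94)))
```

```text
7.65 [521.16592233 206.27003127 133.91728455] [-131.84664105    3.60526067] [ 0.22684424 -0.18643006  0.46970542]
[671.6700572   94.28614397 130.        ] [-12.978, 13.542, 0.502, 0.005, -0.01, 1.939]
```

>>> move_arm(
  deltas=[
    [[-13,13.5,0.5,0.005,-0.01,1.94,-1],[-13,13.5,0.5,0.005,-0.01,1.94,-1],[-13,13.5,0.5,0.005,-0.01,1.94,-1],[-13,13.5,0.5,0.005,-0.01,1.94,-1],[-13,13.5,0.5,0.005,-0.01,1.94,-1],[-13,13.5,0.5,0.005,-0.01,1.94,-1],[-13,13.5,0.5,0.005,-0.01,1.94,-1],[-13,13.5,0.5,0.005,-0.01,1.94,-1],[-13,13.5,0.5,0.005,-0.01,1.94,-1],[-13,13.5,0.5,0.005,-0.01,1.94,-1]],
  ],
)

```text
clock: 8.9
position: [667.1, 92.8, 121.9]
ee_rot: [3.124, -0.292, -0.016]
ft_force: [-0.8, 0.7, -0.0]
width: -0.1
finger_force: 0.0
```

>>> move_arm(
  deltas=[
    [[0,0,0,0,0,0.2,-1],[0,0,0,0,0,0.2,-1]],
  ],
)

```text
clock: 9.15
position: [667.2, 92.8, 122.1]
ee_rot: [3.08, -0.592, -0.015]
ft_force: [0.5, -0.1, 0.1]
width: 0.2
finger_force: 0.0
```

Run:
```python
from h import *
d=grab("wrist","w2.png");o=ctrl.get_obs();R0=R.from_rotvec(o["ee_rot"]).as_matrix()
print(o["clock"],o["position"],unst(o["position"]),o["ft_force"],o["joints"],delta(o["position"],R0,o["position"],rot(-1.94)))
print(w2pix(d,[[*st(-13.6,110),64],[*st(20,97),40],[*st(20,97),32]]))
s=grab("scene","s2.png");t=grab("top")["frame"]
a=cv2.resize(s["frame"][140:240,170:330],(800,500))
cv2.imwrite("pics/c2.png",np.vstack([cv2.resize(d["frame"],(400,300)),cv2.resize(t[124:224,170:310],(400,286))])[:,:,::-1]);
```

```text
9.2 [667.24053993  92.73238708 122.27444728] [ -1.00968035 134.41153067] [-1.08975231 -0.03750251  0.32137796] [ 0.06323592  0.40497272  1.36577675 -0.00228438  1.38124641  2.01183622] [0.0, 0.0, 0.0, 0.006, 0.009, -0.133]
[[253.0278599  237.16892694]
 [297.38323772 217.88067448]
 [295.9530802  214.06602151]]
```

View pics/c2.png

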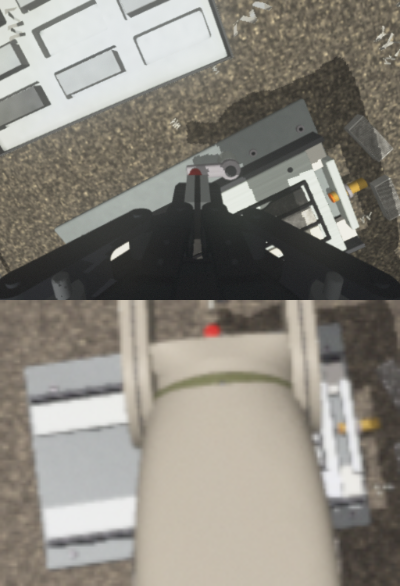

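Run:
```python
from h import *
d=grab("wrist");o=ctrl.get_obs()
f=d["frame"]
print("tcp px",w2pix(d,o["position"]))
h=cv2.cvtColor(f,cv2.COLOR_RGB2HSV);m=(((h[...,0]<8)|(h[...,0]>172))&(h[...,1]>130)&(h[...,2]>60)).astype(np.uint8)
n,l,s,c=cv2.connectedComponentsWithStats(m)
for i in range(1,n):
    if s[i,4]>15: print(s[i],c[i],unst(pix2w(d,[c[i]],64)[0]))
for z in (64,40):
  ph=np.linspace(0,6.28,40);k=[np.r_[st(-13.6+8*np.cos(p),110+8*np.sin(p)),z] for p in ph];q=w2pix(d,k);print(z,q.min(0),q.max(0))
cv2.imwrite("pics/c3.png",cv2.resize(f[150:310,150:390],(720,480),interpolation=cv2.INTER_CUBIC)[:,:,::-1])
```

```text
tcp px [[252.48657668 240.21758016]]
64 [241.98767453 227.2       ] [263.8719254  246.99930222]
40 [242.77375589 214.50067815] [262.61670265 232.73020319]
```

View pics/c3.png

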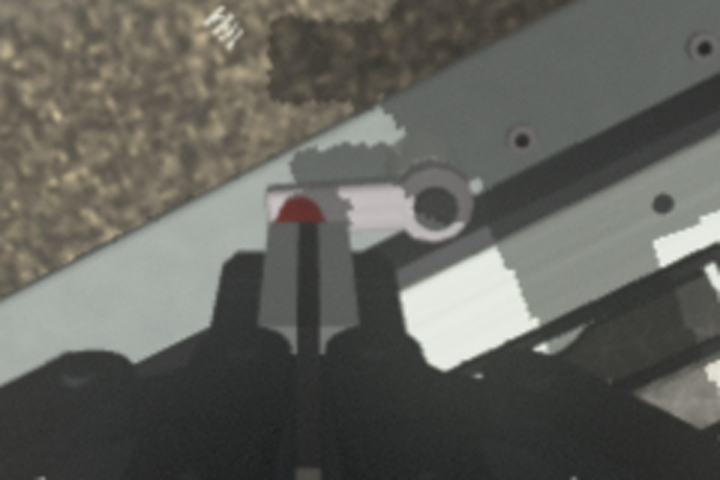

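The crop shows the knob's top just clear of the fingertips at crop (300,205), and the pivot ring at (437,203), where I predicted it. The keeper is at about -0.42. I'll plan the arc for the push.

```bash
cat > plan.py <<'E'
from h import *
def pose(k,off,z):
    kn=np.array([20,97])-36*np.array([np.cos(k),np.sin(k)]);t=np.array([np.sin(k),-np.cos(k)])
    return np.r_[st(*(kn-t*off)),z],rot(np.arctan2(t[1],t[0]))
E
python3 - <<'E'
from plan import *
o=ctrl.get_obs();R0=R.from_rotvec(o["ee_rot"]).as_matrix()
for z in (122,46):print(delta(o["position"],R0,*pose(-.42,33,z)))
E
```

```text
[0.696, -0.215, 0.081, 0.006, 0.008, -0.082]
[0.755, -0.261, 7.681, 0.006, 0.008, -0.082]
```

>>> move_arm(
  deltas=[
    [[0.7,-0.2,0,0.006,0.008,-0.08,-1],[0.7,-0.2,0,0.006,0.008,-0.08,-1],[0.75,-0.25,4,0.006,0.008,-0.08,-1],[0.75,-0.25,7.6,0.006,0.008,-0.08,-1],[0.75,-0.25,7.6,0.006,0.008,-0.08,-1],[0.75,-0.25,7.6,0.006,0.008,-0.08,-1],[0.75,-0.25,7.6,0.006,0.008,-0.08,-1]],
  ],
)

```text
clock: 10.22
position: [676.7, 92.0, 50.0]
ee_rot: [-3.105, 0.47, -0.007]
ft_force: [-0.3, 0.6, -0.3]
width: 0.2
finger_force: 0.0
```

Run:
```python
from plan import *
o=ctrl.get_obs();R0=R.from_rotvec(o["ee_rot"]).as_matrix()
print(o["clock"],o["position"],o["ft_force"])
for k,off in [(-.42,24),(-.42,19)]+[(k,18) for k in np.arange(-.3,1.65,.12)]:print(round(k,2),delta(o["position"],R0,*pose(k,off,46)))
```

```text
10.225 [676.68980065  92.02579248  49.97809979] [-0.27416504  0.62608827 -0.33654316]
-0.42 [-1.085, 0.057, 0.393, -0.002, -0.004, -0.005]
-0.42 [-1.585, 0.06, 0.391, -0.002, -0.004, -0.005]
-0.3 [-2.13, -0.127, 0.389, -0.002, -0.004, -0.125]
-0.18 [-2.594, -0.26, 0.387, -0.001, -0.004, -0.245]
-0.06 [-3.071, -0.336, 0.386, -0.001, -0.004, -0.365]
0.06 [-3.553, -0.354, 0.384, -0.001, -0.005, -0.485]
0.18 [-4.034, -0.315, 0.381, -0.001, -0.005, -0.605]
0.3 [-4.507, -0.218, 0.379, -0.0, -0.005, -0.725]
0.42 [-4.965, -0.066, 0.377, 0.0, -0.005, -0.845]
0.54 [-5.402, 0.14, 0.375, 0.0, -0.005, -0.965]
0.66 [-5.81, 0.397, 0.373, 0.001, -0.005, -1.085]
0.78 [-6.185, 0.701, 0.371, 0.001, -0.005, -1.205]
0.9 [-6.521, 1.048, 0.368, 0.001, -0.005, -1.325]
1.02 [-6.813, 1.433, 0.367, 0.002, -0.005, -1.445]
1.14 [-7.057, 1.849, 0.365, 0.002, -0.005, -1.565]
1.26 [-7.249, 2.292, 0.363, 0.002, -0.005, -1.685]
1.38 [-7.386, 2.755, 0.362, 0.002, -0.005, -1.805]
1.5 [-7.468, 3.23, 0.36, 0.003, -0.005, -1.925]
1.62 [-7.492, 3.713, 0.359, 0.003, -0.005, -2.045]
```

>>> move_arm(
  deltas=[
    [[-1.1,0.05,0.2,0,0,0,-1],[-1.6,0.05,0.2,0,0,0,-1],[-2.1,-0.1,0.2,0,0,-0.12,-1],[-2.6,-0.25,0.2,0,0,-0.24,-1],[-3.05,-0.35,0.2,0,0,-0.36,-1],[-3.55,-0.35,0.2,0,0,-0.48,-1],[-4.05,-0.3,0.2,0,0,-0.6,-1],[-4.5,-0.2,0.2,0,0,-0.72,-1]],
  ],
)

```text
clock: 11.22
position: [632.7, 107.2, 45.8]
ee_rot: [3.071, 0.661, 0.004]
ft_force: [2.8, -0.3, 0.1]
width: 0.3
finger_force: 1.0
```

Run:
```python
from plan import *
d=grab("wrist")
o=ctrl.get_obs();R0=R.from_rotvec(o["ee_rot"]).as_matrix()
print(o["clock"],o["position"],unst(o["position"]),o["ft_force"])
for k in np.arange(.42,1.65,.12):print(round(k,2),delta(o["position"],R0,*pose(k,18,48)))
cv2.imwrite("pics/w3.png",d["frame"][:,:,::-1])
```

```text
11.275 [632.19561213 107.27566906  45.67720398] [-19.80199472 101.44938669] [ 2.25263145  0.36644421 -0.4247949 ]
0.42 [-0.244, -0.12, -0.233, 0.001, -0.002, -0.115]
0.54 [-0.707, -0.257, -0.233, 0.001, -0.002, -0.235]
0.66 [-1.183, -0.338, -0.234, 0.001, -0.001, -0.355]
0.78 [-1.665, -0.362, -0.235, 0.001, -0.001, -0.475]
0.9 [-2.146, -0.327, -0.236, 0.001, -0.001, -0.595]
1.02 [-2.62, -0.235, -0.236, 0.001, -0.001, -0.715]
1.14 [-3.08, -0.087, -0.237, 0.001, -0.001, -0.835]
1.26 [-3.518, 0.114, -0.238, 0.001, -0.001, -0.955]
1.38 [-3.929, 0.367, -0.238, 0.001, -0.001, -1.075]
1.5 [-4.307, 0.667, -0.239, 0.001, -0.001, -1.195]
1.62 [-4.647, 1.011, -0.239, 0.001, -0.001, -1.315]
```

View pics/w3.png

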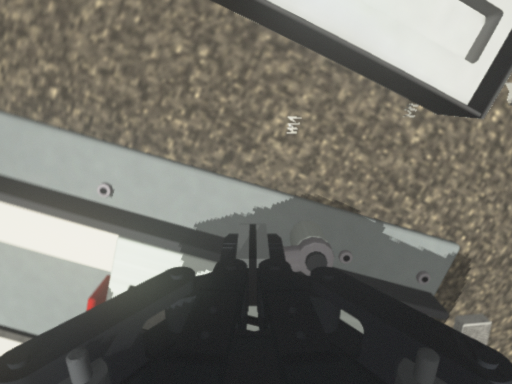

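The picture shows the pivot at (316,256), with the bar running to the fingers at (252,255) and a steady push of about 2.5 N. The keeper is following, so I'll go on round the arc.

>>> move_arm(
  deltas=[
    [[-0.25,-0.1,-0.2,0,0,-0.12,-1],[-0.7,-0.25,-0.2,0,0,-0.24,-1],[-1.2,-0.35,-0.2,0,0,-0.36,-1],[-1.65,-0.35,-0.2,0,0,-0.48,-1],[-2.15,-0.35,-0.2,0,0,-0.6,-1],[-2.6,-0.25,-0.2,0,0,-0.72,-1],[-3.1,-0.1,-0.2,0,0,-0.84,-1],[-3.5,0.1,-0.2,0,0,-0.96,-1]],
  ],
)

```text
clock: 12.28
position: [601.1, 92.3, 47.7]
ee_rot: [2.421, 2.002, 0.003]
ft_force: [1.6, 0.9, -0.4]
width: -0.0
finger_force: 1.0
```

Run:
```python
from plan import *
o=ctrl.get_obs();R0=R.from_rotvec(o["ee_rot"]).as_matrix()
print(o["clock"],o["position"],unst(o["position"]),o["ft_force"])
for k in np.arange(1.26,1.75,.08):print(round(k,2),delta(o["position"],R0,*pose(k,18,48)))
for off in (17,16,14,12):print(off,delta(o["position"],R0,*pose(1.57,off,48)))
```

```text
12.275 [601.0641457   92.34399029  47.66084359] [-8.86145505 68.70144286] [ 1.60494616  0.87141861 -0.36863113]
1.26 [-0.082, -0.023, -0.034, 0.002, -0.001, -0.003]
1.34 [-0.376, -0.154, -0.035, 0.002, -0.001, -0.083]
1.42 [-0.68, -0.262, -0.035, 0.002, -0.001, -0.163]
1.5 [-0.991, -0.345, -0.036, 0.002, -0.001, -0.243]
1.58 [-1.307, -0.403, -0.036, 0.002, -0.001, -0.323]
1.66 [-1.628, -0.435, -0.037, 0.002, -0.001, -0.403]
1.74 [-1.95, -0.442, -0.037, 0.002, -0.001, -0.483]
17 [-1.363, -0.366, -0.036, 0.002, -0.001, -0.313]
16 [-1.458, -0.335, -0.036, 0.002, -0.001, -0.313]
14 [-1.648, -0.274, -0.036, 0.002, -0.001, -0.313]
12 [-1.838, -0.212, -0.036, 0.002, -0.001, -0.313]
```

>>> move_arm(
  deltas=[
    [[-0.4,-0.15,0,0,0,-0.08,-1],[-0.7,-0.25,0,0,0,-0.16,-1],[-1.0,-0.35,0,0,0,-0.24,-1],[-1.2,-0.4,0,0,0,-0.31,-1],[-1.3,-0.4,0,0,0,-0.31,-1]],
  ],
)

```text
clock: 12.9
position: [595.1, 83.0, 47.8]
ee_rot: [-2.085, -2.348, -0.009]
ft_force: [3.2, 14.7, -2.6]
width: 0.0
finger_force: 7.1
```

>>> move_arm(
  deltas=[
    [[-0.1,0,0,0,0,0,-1],[-0.1,0,0,0,0,0,-1]],
  ],
)

```text
clock: 13.15
position: [595.1, 82.9, 47.8]
ee_rot: [-2.085, -2.347, -0.009]
ft_force: [2.8, 16.2, -1.1]
width: -0.2
finger_force: 7.8
```

>>> move_arm(
  deltas=[
    [[-0.1,0,0,0,0,0,-1],[-0.1,0,0,0,0,0,-1]],
  ],
)

```text
clock: 13.4
position: [595.1, 82.7, 47.8]
ee_rot: [-2.084, -2.347, -0.011]
ft_force: [3.1, 19.7, -1.2]
width: 0.1
finger_force: 9.6
```

The keeper is hard against its stop (20 N, no more motion, knob at station x of about 19). I'll retreat, then rise clear and sideways to look.

>>> move_arm(
  deltas=[
    [[0.5,0,0,0,0,0,-1],[1.5,0,0,0,0,0,-1],[1.5,0,-5,0,0,0,-1],[1.5,0,-10,0,0,0,-1],[5,0,-15,0,0,0,-1],[15,0,-18,0,0,0,-1],[25,0,-18,0,0,0,-1],[35,0,-18,0,0,0,-1],[35,0,-18,0,0,0,-1],[35,0,-18,0,0,0,-1]],
  ],
)

```text
clock: 14.65
position: [552.1, 427.7, 227.2]
ee_rot: [2.086, 2.349, 0.001]
ft_force: [0.6, -0.3, -0.7]
width: -0.3
finger_force: 0.0
```

Run:
```python
from h import *
t=grab("top")["frame"];s=grab("scene")["frame"]
o=ctrl.get_obs();print(o["clock"],o["position"],o["ft_force"])
a=cv2.resize(t[124:229,170:330],(640,420),interpolation=cv2.INTER_CUBIC)
b=cv2.resize(s[150:235,180:340],(340,180),interpolation=cv2.INTER_CUBIC)
c=np.zeros((600,640,3),np.uint8);c[:420]=a;c[420:,:340]=b
cv2.imwrite("pics/f.png",c[:,:,::-1])
```

```text
14.75 [550.50638154 430.80898076 226.59023288] [ 0.86505107 -0.13549695 -0.57542589]
```

View pics/f.png

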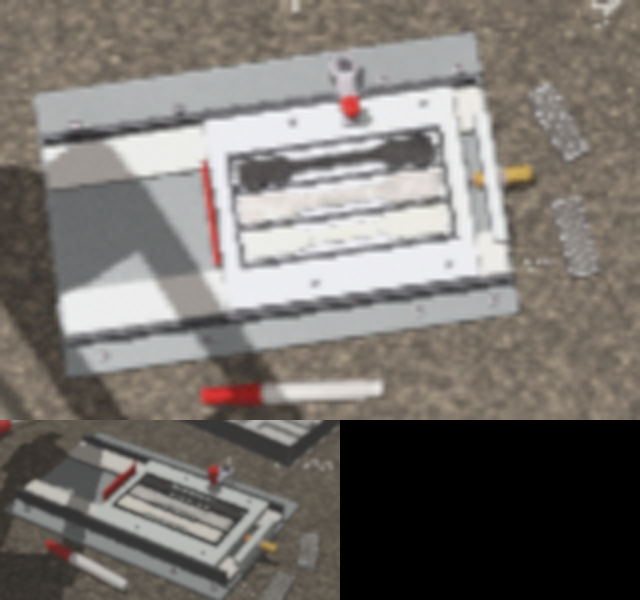

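The board is docked with its outer notches covered. The keeper stands square across its edge, from the pivot at (347,68) to the knob at (350,106). The bars are in their nests and nothing around the station has moved.

```bash
python3 -c "
from workcell import ctrl
print(ctrl.close_job())"
```

```text
the job is handed in; nothing more can be done
None
```

I pushed the board along the runners until it dropped into its notches, swung the keeper to its stop square across the board's edge, and handed the job in with the arm clear at about 15 s on the clock.

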